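Press two honing rods into their spring clips

TASK

Put the two loose honing rods away in the bench rack: press the red-handled one and the blue-handled one into the clip of its own colour until each snaps fully home, with the guard just on the handle side of the clip and the tip lying in its notch of the far rest. Leave the rod already in the rack clipped in place and do not disturb the other things on the bench.

Things in the scene. Friction and masses are not known exactly. Their poses are not given: they have to be found in the camera images.
- rack: fixed rack for 3 rods: board x -105 to 115, y -122 to 122 mm, 12 thick; origin under it, z up. Rail 30 mm wide along y, top 28 mm high, carries the clips at x -75, y -75, 0, 75 (colour order varies). Black rest bar, 20 mm wide at x 85, has a tip notch for each: floor 35 mm high, 18 wide, opening to 32 wide at the top, 47 high. Home rods lie level, axis 42 mm above the bench, handles overhanging at -x.
- clip_red: spring clip, red foot 28 x 60 x 5 mm, opening up. Origin under the foot's centre; x along the rod towards the tip, z up. Two leaves, x -7 to 7. Home rod axis: y 0, z 14 mm, on a hard seat. Mouth 23 mm wide at z 30, neck 9 mm at z 21. A rod laid on it stops with its axis at z 24 to 27; about 10 N at the clip snaps it home.
- clip_blue: spring clip, blue foot 28 x 60 x 5 mm, opening up. Origin under the foot's centre; x along the rod towards the tip, z up. Two leaves, x -7 to 7. Home rod axis: y 0, z 14 mm, on a hard seat. Mouth 23 mm wide at z 30, neck 9 mm at z 21. A rod laid on it stops with its axis at z 24 to 27; about 10 N at the clip snaps it home.
- clip_yellow: spring clip like the others with a yellow foot plate; it already holds the yellow-handled rod. The order of the three clips along the rail varies.
- red_rod: honing rod, red handle, grey steel rod. Origin on its axis at the guard's front face; +x to the tip. Round rod 14 mm thick, x 0 to 200; black eight-sided guard 34 across flats, x -8 to 0; eight-sided handle 28 across, x -123 to -8. 0.2 to 0.37 kg, balances near x = 58. Starts on the bench, tip away from the robot, axis 17 mm high at guard, 7 at tip. Roll does not matter.
- blue_rod: honing rod, blue handle, white ceramic rod. Origin on its axis at the guard's front face; +x to the tip. Round rod 14 mm thick, x 0 to 200; black eight-sided guard 34 across flats, x -8 to 0; eight-sided handle 28 across, x -123 to -8. 0.2 to 0.37 kg, balances near x = 58. Starts on the bench, tip away from the robot, axis 17 mm high at guard, 7 at tip. Roll does not matter.
- yellow_rod: honing rod, yellow handle, dark rod. Origin on its axis at the guard's front face; +x to the tip. Round rod 14 mm thick, x 0 to 200; black eight-sided guard 34 across flats, x -8 to 0; eight-sided handle 28 across, x -123 to -8. 0.2 to 0.37 kg, balances near x = 58. Bystander, already home in the yellow clip.
- red_shank (a point): point on the red-handled rod's axis 18 mm in front of the guard (rod x = 18 mm): the part that belongs in the middle of its clip, which leaves 11 mm between guard and leaves
- blue_shank (a point): point on the blue-handled rod's axis 18 mm in front of the guard (rod x = 18 mm): the part that belongs in the middle of its clip, which leaves 11 mm between guard and leaves
- yellow_shank (a point): point on the yellow-handled rod's axis 18 mm in front of the guard (rod x = 18 mm): the part that belongs in the middle of its clip, which leaves 11 mm between guard and leaves
- red_tip (a point): the red-handled rod's tip, on its axis at rod x = 200 mm
- blue_tip (a point): the blue-handled rod's tip, on its axis at rod x = 200 mm
- yellow_tip (a point): the yellow-handled rod's tip, on its axis at rod x = 200 mm
- whetstone: bystander: two-layer whetstone on a dark wooden holder, 230 x 80 x 44 mm, loose, beyond the rods; origin under its centre
- oil_bottle: bystander: small white oil bottle, 52 mm diameter, 130 mm tall, loose; origin under its centre
- mallet: bystander: wooden mallet lying on the left of the rack, about 250 mm long, 48 mm high, loose; origin under it near the head, handle along its -x

How it is judged:
By the outcome, as a careful person would: the job done as asked, in the order asked, and still so for the second after the job is handed in, with the robot touching nothing.
It also fails if it takes over 64 s, if anything falls off the work surface, if the arm or the gripper's body presses on something with over 40 N, if the wrist force passes 120 N, or if a joint passes its speed limit or range.

ROBOT

A 6-joint arm with a two-finger parallel gripper is mounted at the origin on the work surface. World frame = base frame: x ahead of the robot, y to its left, z up, the work surface at z = 0. Lengths are in mm, angles in rad, forces in N, time in s.
With the tool pointing down it reaches from about 400 to 925 mm from the base axis. Payload 12.5 kg.
Tool frame: the origin (TCP) lies midway between the tips of the shut fingers; the grasp point (between the pads) lies 19 mm behind it; z points along the fingers, y is the line along which they close (so a half turn about z gives the same grasp; the last joint's range is limited). The gripper opens to 95 mm and grips with 3 to 60 N. Pads are 20 mm wide; open, the fingers measure 119 mm over their backs; the gripper's body (75 mm by 180 mm) begins 59 mm behind the grasp point.
Start: joints at [1.204, 0.491, 1.559, -0, 1.092, -0.106], TCP at [161.141, 603.888, 214.661] pointing down, gripper open.
Joint ranges: [-3.1, 3.1], [-0.84, 2.19], [0.05, 2.79], [-1.13, 4.28], [0.06, 2.93], [-2.69, 2.69]. Speed limits (rad/s): [2.22, 2.22, 2.79, 3.14, 3.14, 3.14].

INTERFACE

Orientations are given as [roll, pitch, yaw] about the fixed x, y, z axes, in that order (R = Rz(yaw) Ry(pitch) Rx(roll)).
In Python, from cell import state, read_camera, camera_info, env gives the robot as it stands.
- The arm moves only by the tool move_arm, never from a script. Its argument "commands" is a list of rows, each a list of 3 entries, a list of its own where there are three numbers: the shift along the world's x, y, z in cm, then the turn, a rotation vector about the world's x, y, z in degrees, then the opening, from 0 (shut) to 1 (fully open). A call has 1 to 10 rows; each row shifts and turns the commanded pose from where the row before left it; what a row does not reach is not made up. A row lasts 1/10 s, in which the tool goes at most 50 mm and 8.59 degrees, less where a joint would pass 70% of its speed; a pose out of reach is approached as far as the arm can. A call with a gripper value outside its range is refused whole. The fingers move at their own pace and stop on an object; the grip force is fixed at half the most. Time passes only in rows, so rows that do not move let the fingers close. It gives the time, the measured TCP pose, the force, the opening and the grip force at its end, in the units of the state.
- state(): the state, without advancing time (a new reading comes with each control period).
- read_camera(name): name is "scene" or "top"; returns the picture (384x512x3 uint8, blue, green, red); there is no depth.
- camera_info(name): a dict with "K" (3x3 intrinsics, pixels), "k1" (the pictures are not rectified: a ray, as slopes to the right and down, at radius r is drawn at 1 + k1 r^2 times it, then the intrinsics apply), "cam_to_world" (4x4, takes a point from camera to world coordinates). Camera axes: x right, y down, z forward; pixel columns grow to the right and rows downward; lengths in mm; the calibration is good to about 2 mm. A picture is of the moment at which its call begins. camera_info takes no time and is no camera call.
- env.job_done(): hands the job in; it is judged then, once.
The state is a dict: "t": time; "joints": joint angles; "qvel": joint speeds; "tau": joint torques, N m; "eef_pos": TCP position; "tcp_rot": TCP orientation; "ft_force": force on the tool from outside, world axes, zero at the start; "moment": the same for the moment, N m; "opening": opening from 0.0 (shut) to 1.0 (fully open); "grip_force": force on a finger pad.
Only numpy, scipy, OpenCV 4.12 (cv2) and the standard library are available. Lean on these libraries where they do the work, as an engineer would, in place of code of your own. Each camera call takes 0.05 s, during which the arm holds its last target. There are 200 camera calls.

## Working session

There is one attempt and no reset: what is moved stays moved. The work goes in short steps, Python scripts to look and compute and a tool call to move; the robot and the scene stay as the last step left them, time stands still between calls to the robot, and variables do not carry over. Pictures are saved under pics/ and viewed, at most 10 in all, crops included, and the job is handed in when it is done.

Besides the shell and the picture viewer there is one more tool, called in YAML: its name, and indented under it one key for each argument. move_arm: Moves the arm, as the interface text tells. Its arguments: {"type":"object","properties":{"commands":{"type":"array"}},"required":["commands"]}

```bash
mkdir -p pics; cat > h.py <<'E'
import numpy as np, cv2
from cell import state, read_camera, camera_info, env
def ray(n,uv):
    c=camera_info(n);K=np.array(c["K"]);T=np.array(c["cam_to_world"])
    p=cv2.undistortPoints(np.array(uv,float).reshape(-1,1,2),K,np.array([c["k1"],0,0,0,0.])).reshape(-1,2)
    d=np.c_[p,np.ones(len(p))]@T[:3,:3].T
    return T[:3,3],d
def onz(n,uv,z):
    o,d=ray(n,uv); return o+d*((z-o[2])/d[:,2])[:,None]
E
python3 - <<'E'
from h import *
for n in("scene","top"):
    im=read_camera(n);cv2.imwrite(f"pics/{n}0.png",im)
    print(n,np.round(np.array(camera_info(n)["cam_to_world"]),2).tolist(),np.array(camera_info(n)["K"]).tolist())
E
```

```text
scene [[-0.13, 0.8, -0.58, 1282.14], [0.99, 0.1, -0.09, 157.54], [-0.01, -0.59, -0.81, 992.72], [0.0, 0.0, 0.0, 1.0]] [[404.5399219429439, 0.0, 257.3936321185446], [0.0, 404.5399219429439, 202.344913279224], [0.0, 0.0, 1.0]]
top [[0.03, -1.0, 0.07, 514.4], [-1.0, -0.03, 0.0, 76.58], [-0.0, -0.07, -1.0, 1198.85], [0.0, 0.0, 0.0, 1.0]] [[430.5520914457212, 0.0, 248.62854031306375], [0.0, 430.5520914457212, 199.74809815947273], [0.0, 0.0, 1.0]]
```

View pics/top0.png

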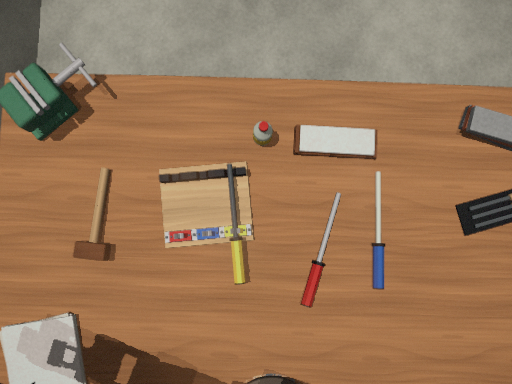

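View pics/scene0.png

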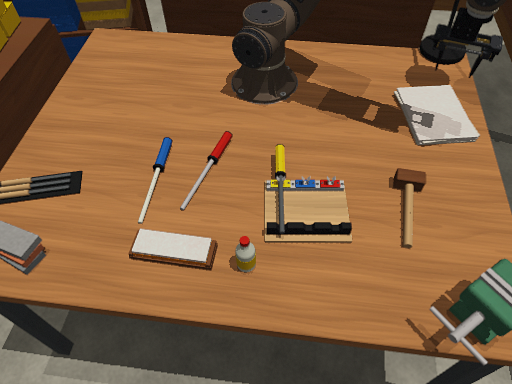

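The red and blue rods lie to the right of the rack: red handle at top-view (313,283), tip (337,195); blue handle at (378,266), tip (378,173). The clips, from left to right (+y to −y), are red, blue and yellow (already holding its rod).

```bash
cat >> h.py <<'E'
def masks(im):
    h=cv2.cvtColor(im,cv2.COLOR_BGR2HSV);H,S,V=cv2.split(h)
    return dict(red=(((H<6)|(H>172))&(S>170)&(V>70)),blue=((H>100)&(H<125)&(S>130)&(V>60)),yellow=((H>24)&(H<34)&(S>150)&(V>110)))
def blobs(m,amin=15):
    n,l,s,c=cv2.connectedComponentsWithStats(m.astype(np.uint8))
    return [(int(s[i,4]),c[i].round(1),s[i,:4].tolist(),(l==i)) for i in range(1,n) if s[i,4]>=amin]
def tri(a,b):
    o1,d1=ray("top",[a]);o2,d2=ray("scene",[b]);A=np.c_[d1[0],-d2[0]];t=np.linalg.lstsq(A,o2-o1,rcond=None)[0]
    p=o1+d1[0]*t[0];q=o2+d2[0]*t[1];return (p+q)/2,np.linalg.norm(p-q)
E
python3 - <<'E'
from h import *
for n in("top","scene"):
    im=cv2.imread(f"pics/{n}0.png")
    for k,m in masks(im).items():
        for a,c,b,l in blobs(m): 
            ys,xs=np.nonzero(l);v=cv2.fitLine(np.c_[xs,ys].astype(np.float32),2,0,.01,.01).ravel()
            print(n,k,a,c,b,v[:2].round(3),onz(n,[c],16 if a>150 else 33).round(1)[0])
im=cv2.imread("pics/top0.png")
a=cv2.resize(im[150:300,155:260],None,fx=5,fy=4.0*1.25,interpolation=cv2.INTER_CUBIC)[:, :]
b=cv2.resize(im[160:310,295:395],None,fx=5,fy=5,interpolation=cv2.INTER_CUBIC)
cv2.imwrite("pics/c1.png",cv2.resize(np.hstack([a,b]),None,fx=.78,fy=.78)); print(a.shape,b.shape)
E
```

```text
top red 64 [263.4 126. ] [260, 121, 8, 10] [ 0.169 -0.986] [803.7  44.9  33. ]
top red 64 [182.9 234.1] [170, 231, 21, 9] [0.991 0.132] [501.  254.9  33. ]
top red 464 [311.5 284.5] [301, 263, 22, 44] [ 0.282 -0.959] [373.8 -97.7  16. ]
top blue 28 [199.8 234.8] [198, 230, 6, 9] [0.225 0.974] [500.5 209.1  33. ]
top blue 368 [378.5 266.3] [374, 246, 10, 42] [0.032 0.999] [ 427.7 -280.6   16. ]
scene red 251 [221.5 144.5] [211, 131, 21, 28] [ 0.531 -0.847] [361.6 -99.1  16. ]
scene red 95 [328.8 183.5] [320, 180, 20, 7] [0.999 0.041] [499.5 257.7  33. ]
scene red 78 [244.1 240.7] [240, 236, 9, 11] [0.103 0.995] [728.4  33.5  33. ]
scene blue 1211 [47.7 11.9] [13, 0, 65, 32] [0.954 0.299] [ -374.8 -1051.1    16. ]
scene blue 324 [73.1 45.2] [62, 36, 23, 26] [ 0.419 -0.908] [-132.8 -826.4   16. ]
scene blue 250 [163.5 151.2] [155, 138, 17, 28] [ 0.338 -0.941] [ 414.  -283.9   16. ]
scene blue 97 [304.8 183.4] [295, 180, 20, 7] [1.    0.015] [507.8 185.8  33. ]
scene yellow 30 [7.2 3.7] [4, 1, 8, 7] [ 0.868 -0.496] [ -396.  -1253.4    33. ]
scene yellow 205 [279.9 157.8] [276, 145, 9, 27] [0.047 0.999] [397.9  99.8  16. ]
scene yellow 32 [273.5 183.5] [271, 180, 7, 7] [0.547 0.837] [519.5  91.9  33. ]
scene yellow 41 [286.2 183.2] [283, 180, 7, 7] [ 0.23  -0.973] [513.7 130.   33. ]
(750, 525, 3) (750, 500, 3)
```

View pics/c1.png

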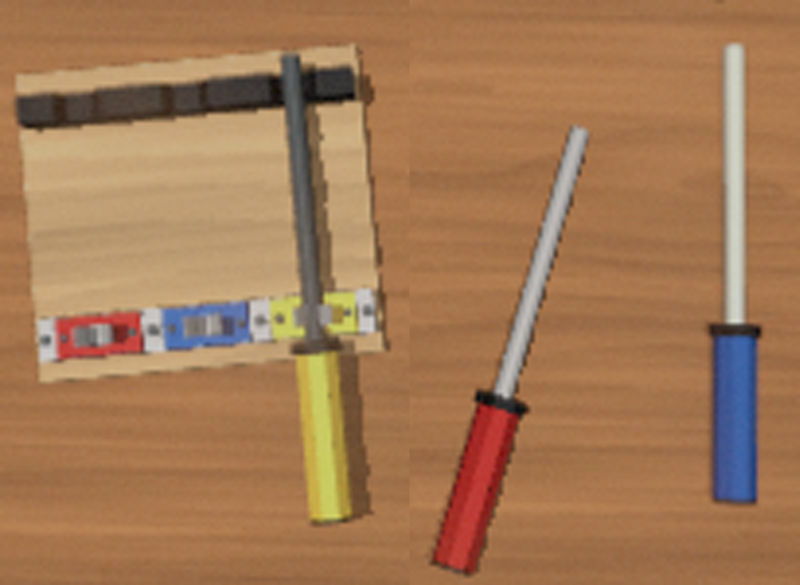

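The crop shows the points I need: board corners (17,76), (356,45), (385,350), (40,381); red foot centre (99,334); blue foot centre (206,325); notches (78,106) and (186,97). On the rods, red has its tip at (580,130) and guard at (502,394), and blue has its tip at (735,46) and guard at (735,326).

```bash
python3 - <<'E'
from h import *
def L(u,v): return ((u+.5)/3.9-.5+155,(v+.5)/3.9-.5+150)
def R(u,v): return ((u-409.5+.5)/3.9-.5+295,(v+.5)/3.9-.5+160)
w=lambda p,z: onz("top",[p],z)[0][:2]
c=[w(L(*p),12) for p in((17,76),(356,45),(385,350),(40,381))]
src=np.array([(115,122),(115,-122),(-105,-122),(-105,122)],float);dst=np.array(c)
# rigid fit (Kabsch)
a=src-src.mean(0);b=dst-dst.mean(0);th=np.arctan2((a[:,0]*b[:,1]-a[:,1]*b[:,0]).sum(),(a*b).sum())
Rm=np.array([[np.cos(th),-np.sin(th)],[np.sin(th),np.cos(th)]]);t=dst.mean(0)-Rm@src.mean(0)
print("rack",t.round(1),np.degrees(th).round(2),"res",(dst-(src@Rm.T+t)).round(1).tolist())
for n,y,p,q in(("red",75,(99,334),(78,106)),("blue",0,(206,325),(186,97))):
    print(n,"clip fit",(Rm@[-75,y]+t).round(1),"seen",w(L(*p),33).round(1),"rest fit",(Rm@[85,y]+t).round(1),"seen",w(L(*q),35).round(1))
def rod(n,tip,g,e,zt,zg,ze,f):
    T,G,E=w(f(*tip),zt),w(f(*g),zg),w(f(*e),ze);d=T-E
    print(n,"tip",T.round(1),"guard",G.round(1),"end",E.round(1),"yaw",np.degrees(np.arctan2(d[1],d[0])).round(2),"len",np.linalg.norm(T-G).round(1),np.linalg.norm(d).round(1),"grasp x50",(G+(T-G)/np.linalg.norm(T-G)*50).round(1))
rod("yellow",(290,57),(316,345),(329,520),42,42,42,L)
rod("red",(580,130),(502,394),(455,569),7,17,20,R)
rod("blue",(735,46),(735,326),(735,500),7,17,20,R)
s=state();print(s["eef_pos"],s["tcp_rot"],s["ft_force"])
E
```

```text
rack [580.6 197.6] 6.84 res [[-1.1, -0.5], [-1.3, 0.4], [1.1, -0.0], [1.3, 0.1]]
red clip fit [497.2 263.1] seen [497.6 262.6] rest fit [656.  282.1] seen [655.9 283.2]
blue clip fit [506.1 188.6] seen [506.  188.6] rest fit [665.  207.7] seen [664.3 207.9]
yellow tip [693.4 135.8] guard [494.5 111.7] end [375.8  99.2] yaw 6.56 len 200.3 319.7 grasp x50 [544.2 117.7]
red tip [ 626.9 -169.2] guard [ 439. -115.] end [317.5 -84.2] yaw -15.36 len 195.6 320.9 grasp x50 [ 487.  -128.8]
blue tip [ 690.6 -280.2] guard [ 490.7 -278.5] end [ 369.7 -278.9] yaw -0.23 len 200.0 320.9 grasp x50 [ 540.7 -279. ]
[161.07126283 603.69633855 214.14911694] [-3.14070517e+00 -9.43326141e-05  2.88074782e+00] [-0.7463199   0.11068398 -0.14142275]
```

move_arm:
  commands:
    - [[3,-3,0],[0,0,0],0.6]
    - [[4,-3,0],[0,0,0],0.6]
    - [[4,-3,0],[0,0,0],0.6]
    - [[4,-3,0],[0,0,0],0.6]
    - [[4,-3,0],[0,0,0],0.6]
    - [[4,-3,0],[0,0,0],0.6]
    - [[3,-4,0],[0,0,0],0.6]
    - [[2,-4,0],[0,0,0],0.6]
    - [[1,-4,0],[0,0,0],0.6]
    - [[1,-4,0],[0,0,0],0.6]

```text
t: 1.1
eef_pos: [461.4, 262.1, 214.3]
tcp_rot: [-3.141, -0.001, 2.88]
ft_force: [0.1, -0.2, -0.3]
opening: 0.601
grip_force: 0.0
```

move_arm:
  commands:
    - [[0.5,-4,0],[0,0,0],0.6]
    - [[0.5,-4,0],[0,0,0],0.6]
    - [[0.5,-4,0],[0,0,0],0.6]
    - [[0,-4,0],[0,0,0],0.6]
    - [[0,-4,0],[0,0,0],0.6]
    - [[0,-4,0],[0,0,0],0.6]
    - [[0,-4,0],[0,0,0],0.6]
    - [[0,-4,0],[0,0,0],0.6]
    - [[0,-4,0],[0,0,0],0.6]
    - [[0,-2,0],[0,0,0],0.6]

```text
t: 2.1
eef_pos: [475.9, -118.7, 214.5]
tcp_rot: [-3.141, -0.0, 2.879]
ft_force: [0.1, 0.9, 0.1]
opening: 0.596
grip_force: 0.0
```

move_arm:
  commands:
    - [[1,-1,-4],[0,0,-0.6],0.6]
    - [[0,0,-4],[0,0,0],0.6]
    - [[0,0,-4],[0,0,0],0.6]
    - [[0,0,-4],[0,0,0],0.6]
    - [[0,0,-2],[0,0,0],0.6]
    - [[0,0,-1.5],[0,0,0],0.6]
    - [[0,0,-0.8],[0,0,0],0.6]
    - [[0,0,-0.6],[0,0,0],0.6]
    - [[0,0,0],[0,0,0],0.6]

```text
t: 3.0
eef_pos: [486.1, -126.1, 5.5]
tcp_rot: [3.141, -0.0, 2.87]
ft_force: [-0.6, 1.2, 0.2]
opening: 0.602
grip_force: 0.0
```

move_arm:
  commands:
    - [[0,0,0],[0,0,0],0.4]
    - [[0,0,0],[0,0,0],0.1]
    - [[0,0,0],[0,0,0],0]
    - [[0,0,0],[0,0,0],0]
    - [[0,0,0],[0,0,0],0]
    - [[0,0,0],[0,0,0],0]

```text
t: 3.6
eef_pos: [486.2, -126.2, 5.8]
tcp_rot: [-3.142, 0.0, 2.87]
ft_force: [-0.0, -0.9, -0.6]
opening: 0.15
grip_force: 0.3
```

move_arm:
  commands:
    - [[0,0,0],[0,0,0],0]
    - [[0,0,0],[0,0,0],0]
    - [[0,0,0],[0,0,0],0]

```text
t: 3.9
eef_pos: [486.2, -126.1, 5.7]
tcp_rot: [3.141, 0.0, 2.87]
ft_force: [0.9, 0.6, 2.3]
opening: 0.139
grip_force: 30.0
```

move_arm:
  commands:
    - [[0,0,1],[0,0,0],0]
    - [[0,0,2],[0,0,0],0]
    - [[0,0,3],[0,0,0],0]
    - [[0,0,3],[0,0,0],0]
    - [[0,0,3],[0,0,0],0]
    - [[0,0,0],[0,0,0],0]

```text
t: 4.5
eef_pos: [487.2, -126.5, 129.1]
tcp_rot: [-3.141, 0.005, 2.871]
ft_force: [0.9, -0.3, -3.8]
opening: 0.138
grip_force: 30.0
```

move_arm:
  commands:
    - [[0.4,4,0],[0,0,3],0]
    - [[0.4,4,0],[0,0,3],0]
    - [[0.4,4,0],[0,0,3],0]
    - [[0.4,4,0],[0,0,3],0]
    - [[0.4,4,0],[0,0,3],0]
    - [[0.4,4,0],[0,0,3],0]
    - [[0.4,4,0],[0,0,2],0]
    - [[0.4,4,0],[0,0,2.2],0]
    - [[0.4,4,0],[0.2,-1.5,0],0]
    - [[0.4,3.3,0],[0.2,-1.4,0],0]

```text
t: 5.5
eef_pos: [525.4, 268.8, 124.4]
tcp_rot: [3.141, 0.05, -3.025]
ft_force: [0.7, 0.2, -2.5]
opening: 0.141
grip_force: 30.0
```

move_arm:
  commands:
    - [[0,0,0],[0,0,0],0]
    - [[0,0,0],[0,0,0],0]
    - [[0,0,0],[0,0,0],0]

```text
t: 5.8
eef_pos: [525.7, 266.0, 125.0]
tcp_rot: [3.141, 0.049, -3.026]
ft_force: [-0.6, -0.1, -2.7]
opening: 0.138
grip_force: 30.0
```

```bash
python3 - <<'E'
from h import *
t=read_camera("top");s=read_camera("scene");cv2.imwrite("pics/t1.png",t);cv2.imwrite("pics/s1.png",s)
a=cv2.resize(t[145:305,140:260],None,fx=3.3,fy=3.3,interpolation=cv2.INTER_CUBIC)
b=cv2.resize(s[100:260,250:370],None,fx=3.3,fy=3.3,interpolation=cv2.INTER_CUBIC)
cv2.imwrite("pics/c2.png",np.hstack([a,b]));print(a.shape,state()["ft_force"],state()["moment"])
E
```

```text
(528, 396, 3) [ 0.74061072  0.02802356 -3.00215617] [-0.02758995  0.10126777 -0.00863211]
```

View pics/c2.png

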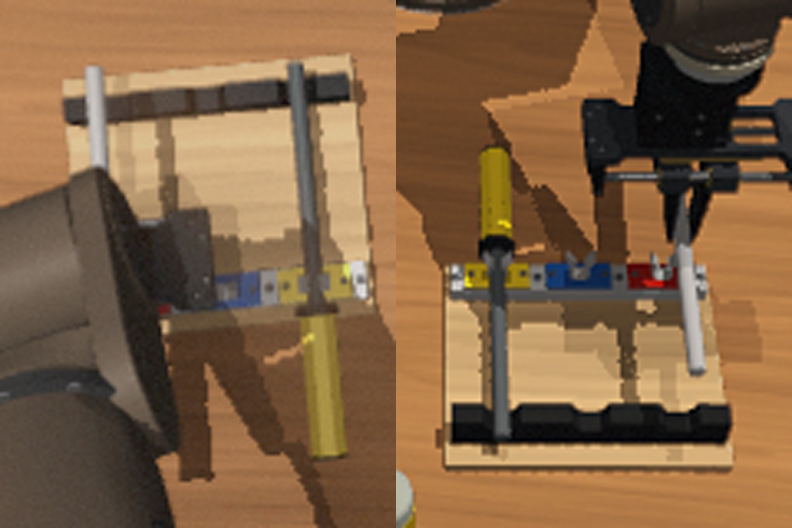

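The held red rod's tip appears at crop (94,67) in the top half and (697,371) in the scene half, above the red lane.

```bash
python3 - <<'E'
from h import *
A=lambda u,v:((u+.5)/3.3-.5+140,(v+.5)/3.3-.5+145)
B=lambda u,v:((u-396+.5)/3.3-.5+250,(v+.5)/3.3-.5+100)
p,e=tri(A(94,67),B(697,373));print("tip",p.round(1),e.round(1))
q=A(100,165);print(onz("top",[q],135).round(1))
p,e=tri(A(296,63),B(502,438));print("yellow tip chk",p.round(1),e.round(1))
E
```

```text
tip [673.4 282.  133.3] 2.6
[[598.9 275.3 135. ]]
yellow tip chk [694.8 134.2  42.3] 1.2
```

move_arm:
  commands:
    - [[0.5,0.2,-2],[0,0,0.4],0]
    - [[0,0,-2],[0,0,0],0]
    - [[0,0,-2],[0,0,0],0]
    - [[0,0,-0.8],[0,0,0],0]
    - [[0,0,0],[0,0,0],0]
    - [[0,0,0],[0,0,0],0]

```text
t: 6.5
eef_pos: [531.6, 268.7, 58.3]
tcp_rot: [3.14, 0.052, -3.019]
ft_force: [0.7, 0.6, -3.4]
opening: 0.139
grip_force: 30.0
```

```bash
python3 - <<'E'
from h import *
t=read_camera("top");s=read_camera("scene")
a=cv2.resize(t[160:250,150:230],None,fx=5,fy=5,interpolation=cv2.INTER_CUBIC)
b=cv2.resize(s[150:240,280:360],None,fx=5,fy=5,interpolation=cv2.INTER_CUBIC)
cv2.imwrite("pics/c3.png",np.hstack([a,b]))
E
```

```text
(no output)
```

View pics/c3.png

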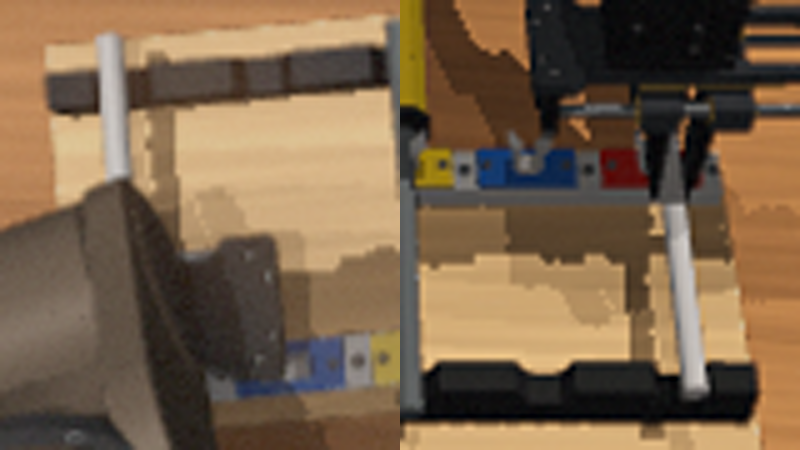

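The rod now hangs just above the rest. Its tip is at crop (110,36) in the top half and (695,390) in the scene half.

```bash
python3 - <<'E'
from h import *
A=lambda u,v:((u+.5)/5-.5+150,(v+.5)/5-.5+160)
B=lambda u,v:((u-400+.5)/5-.5+280,(v+.5)/5-.5+150)
p,e=tri(A(110,38),B(695,390));print("tip",p.round(1),e.round(1))
print(onz("top",[A(110,38),A(118,178)],66).round(1))
print("scene",onz("scene",[B(695,388),B(677,215)],66).round(1))
E
```

```text
tip [677.3 285.4  68.6] 1.9
[[677.6 286.8  66. ]
 [603.1 279.5  66. ]]
scene [[674.5 284.8  66. ]
 [557.7 272.9  66. ]]
```

move_arm:
  commands:
    - [[0,-0.1,-0.8],[0,0,0],0]
    - [[0,0,-0.4],[0,0,0],0]
    - [[0,0,-0.2],[0,0,0],0]
    - [[0,0,0],[0,0,0],0]

```text
t: 7.0
eef_pos: [531.3, 267.5, 43.6]
tcp_rot: [3.141, 0.051, -3.018]
ft_force: [1.0, -4.7, 1.6]
opening: 0.142
grip_force: 30.0
```

move_arm:
  commands:
    - [[0,0,-0.2],[0,0,0],0]
    - [[0,0,-0.2],[0,0,0],0]
    - [[0,0,-0.2],[0,0,0],0]
    - [[0,0,0],[0,0,0],0]

```text
t: 7.4
eef_pos: [531.9, 267.6, 38.4]
tcp_rot: [3.141, 0.053, -3.018]
ft_force: [1.4, -5.2, 4.8]
opening: 0.135
grip_force: 30.0
```

move_arm:
  commands:
    - [[0,0,-0.2],[0,0,0],0]
    - [[0,0,-0.2],[0,0,0],0]
    - [[0,0,0],[0,0,0],0]

```text
t: 7.7
eef_pos: [531.4, 267.2, 33.4]
tcp_rot: [3.141, 0.051, -3.018]
ft_force: [2.7, -8.4, -2.9]
opening: 0.138
grip_force: 30.0
```

move_arm:
  commands:
    - [[0,-0.1,-0.1],[0,0,0],0]
    - [[0,0,-0.1],[0,0,0],0]
    - [[0,0,0],[0,0,0],0]

```text
t: 8.0
eef_pos: [531.5, 266.9, 32.5]
tcp_rot: [3.14, 0.052, -3.018]
ft_force: [-1.2, -4.1, 8.4]
opening: 0.144
grip_force: 30.0
```

move_arm:
  commands:
    - [[0,-0.1,-0.1],[0,0,0],0]
    - [[0,0,-0.1],[0,0,0],0]
    - [[0,0,0],[0,0,0],0]

```text
t: 8.3
eef_pos: [531.8, 266.8, 32.1]
tcp_rot: [3.139, 0.054, -3.018]
ft_force: [-7.4, 0.6, 24.8]
opening: 0.135
grip_force: 30.0
```

move_arm:
  commands:
    - [[0,0,0.1],[0,0,0],0]
    - [[0,0,0],[0,0,0],0.35]
    - [[0,0,0],[0,0,0],0.35]
    - [[0,0,0],[0,0,0],0.35]
    - [[0,0,1],[0,0,0],0.35]
    - [[0,0,2],[0,0,0],0.35]
    - [[0,0,4],[0,0,0],0.35]
    - [[0,-3,3],[0,0,0],0.6]
    - [[0,-4,0],[-0.4,2.9,0],0.6]
    - [[0,-4,0],[0,0,-3],0.6]

```text
t: 9.3
eef_pos: [531.9, 155.1, 132.4]
tcp_rot: [3.141, 0.002, -3.07]
ft_force: [0.4, -0.2, 0.8]
opening: 0.548
grip_force: 0.0
```

move_arm:
  commands:
    - [[0,-4,0],[0,0,-4],0.6]
    - [[0,-4,0],[0,0,0],0.6]
    - [[0,-4,0],[0,0,0],0.6]
    - [[0,-4,0],[0,0,0],0.6]
    - [[0,-4,0],[0,0,0],0.6]
    - [[0,-4,0],[0,0,0],0.6]
    - [[0,-4,0],[0,0,0],0.6]
    - [[0,-4,0],[0,0,0],0.6]
    - [[0,-4,0],[0,0,0],0.6]
    - [[0,-4,0],[0,0,0],0.6]

```text
t: 10.3
eef_pos: [530.9, -245.8, 131.3]
tcp_rot: [3.141, 0.0, -3.141]
ft_force: [0.5, 1.4, 0.3]
opening: 0.598
grip_force: 0.0
```

```bash
python3 - <<'E'
from h import *
t=read_camera("top");s=read_camera("scene");cv2.imwrite("pics/t3.png",t)
a=cv2.resize(t[150:305,150:260],None,fx=3.6,fy=3.6,interpolation=cv2.INTER_CUBIC)
b=cv2.resize(s[130:285,255:365],None,fx=3.6,fy=3.6,interpolation=cv2.INTER_CUBIC)
cv2.imwrite("pics/c4.png",np.hstack([a,b]));print(state()["eef_pos"],state()["tcp_rot"])
E
```

```text
[ 531.07248676 -248.35739722  131.11623621] [-3.14089064e+00  1.17895607e-03  3.13881568e+00]
```

View pics/c4.png

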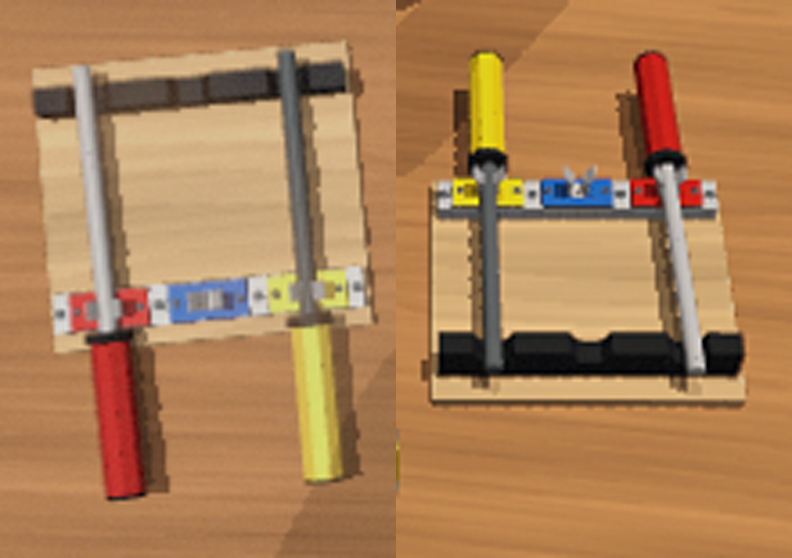

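Red sits home like the yellow rod: guard at top crop (108,336), just on the handle side of its clip, and tip in its notch at (83,72). Now blue.

move_arm:
  commands:
    - [[0.9,-3.1,0],[0,0,0],0.6]
    - [[0,0,-4],[0,0,0],0.6]
    - [[0,0,-4],[0,0,0],0.6]
    - [[0,0,-2],[0,0,0],0.6]
    - [[0,0,-1.5],[0,0,0],0.6]
    - [[0,0,-0.8],[0,0,0],0.6]
    - [[0,0,-0.3],[0,0,0],0.6]
    - [[0,0,0],[0,0,0],0.6]
    - [[0,0,0],[0,0,0],0.6]

```text
t: 11.3
eef_pos: [540.6, -275.3, 5.7]
tcp_rot: [-3.141, 0.001, -3.14]
ft_force: [-0.4, 0.8, -0.4]
opening: 0.602
grip_force: 0.0
```

move_arm:
  commands:
    - [[0,0,0],[0,0,0],0.3]
    - [[0,0,0],[0,0,0],0]
    - [[0,0,0],[0,0,0],0]
    - [[0,0,0],[0,0,0],0]
    - [[0,0,0],[0,0,0],0]
    - [[0,0,0],[0,0,0],0]
    - [[0,0,0],[0,0,0],0]
    - [[0,0,0],[0,0,0],0]
    - [[0,0,0],[0,0,0],0]

```text
t: 12.2
eef_pos: [540.2, -275.1, 4.7]
tcp_rot: [3.141, 0.0, -3.141]
ft_force: [0.4, 0.4, 1.6]
opening: 0.137
grip_force: 29.9
```

move_arm:
  commands:
    - [[0,0,1],[0,0,0],0]
    - [[0,0,2],[0,0,0],0]
    - [[0,0,3],[0,0,0],0]
    - [[0,0,3],[0,0,0],0]
    - [[0,0,3],[0,0,0],0]
    - [[0,3,0],[0,0,2],0]
    - [[0,4,0],[0,0,2],0]
    - [[0,4,0],[0,0,1.5],0]
    - [[0,4,0],[0,0,1.5],0]
    - [[0,4,0],[0.2,-1.5,0],0]

```text
t: 13.2
eef_pos: [540.0, -83.5, 125.1]
tcp_rot: [3.141, 0.027, -3.018]
ft_force: [1.1, 0.3, -2.1]
opening: 0.141
grip_force: 29.9
```

move_arm:
  commands:
    - [[0,4,0],[0.2,-1.4,0],0]
    - [[0,4,0],[0,0,0],0]
    - [[0,4,0],[0,0,0],0]
    - [[0,4,0],[0,0,0],0]
    - [[0,4,0],[0,0,0],0]
    - [[0,4,0],[0,0,0],0]
    - [[-0.2,3.7,0],[0,0,0],0]
    - [[0,0,0],[0,0,0],0]
    - [[0,0,0],[0,0,0],0]

```text
t: 14.1
eef_pos: [537.6, 192.5, 124.8]
tcp_rot: [3.141, 0.051, -3.016]
ft_force: [1.0, 0.1, -2.5]
opening: 0.139
grip_force: 29.9
```

move_arm:
  commands:
    - [[0,0,-2],[0,0,0],0]
    - [[0,0,-2],[0,0,0],0]
    - [[0,0,-2],[0,0,0],0]
    - [[0,0,-0.7],[0,0,0],0]
    - [[0,0,0],[0,0,0],0]
    - [[0,0,0],[0,0,0],0]

```text
t: 14.7
eef_pos: [538.5, 191.5, 58.4]
tcp_rot: [3.14, 0.052, -3.019]
ft_force: [-0.5, 0.2, -2.7]
opening: 0.14
grip_force: 29.9
```

```bash
python3 - <<'E'
from h import *
t=read_camera("top");s=read_camera("scene")
a=cv2.resize(t[160:250,150:230],None,fx=5,fy=5,interpolation=cv2.INTER_CUBIC)
b=cv2.resize(s[150:240,270:350],None,fx=5,fy=5,interpolation=cv2.INTER_CUBIC)
cv2.imwrite("pics/c5.png",np.hstack([a,b]))
E
```

```text
(no output)
```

View pics/c5.png

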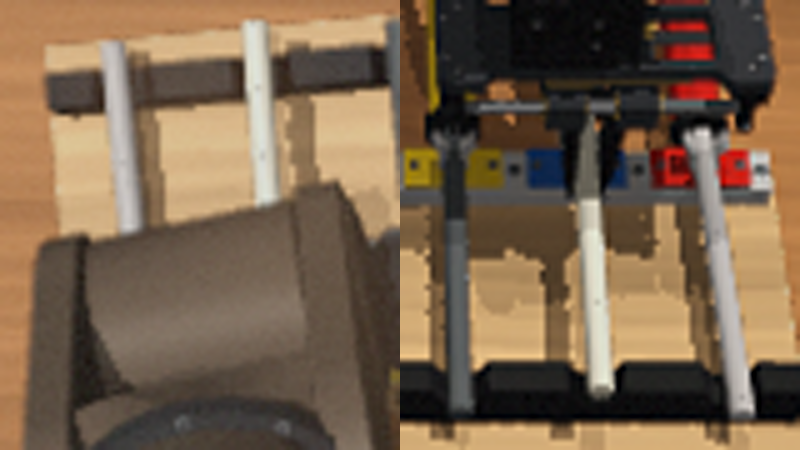

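Blue hangs centred over its notch. Its tip is at crop (256,24) in the top half and (602,391) in the scene half.

```bash
python3 - <<'E'
from h import *
A=lambda u,v:((u+.5)/5-.5+150,(v+.5)/5-.5+160)
B=lambda u,v:((u-400+.5)/5-.5+270,(v+.5)/5-.5+150)
p,e=tri(A(256,24),B(602,391));print("tip",p.round(1),e.round(1),"target 686.8 210.3")
p,e=tri(A(113,44),B(741,409));print("red tip",p.round(1),e.round(1),"target 677.9 284.8 42")
E
```

```text
tip [687.  208.8  67.9] 0.9 target 686.8 210.3
red tip [676.9 286.7  48.9] 3.0 target 677.9 284.8 42
```

move_arm:
  commands:
    - [[0,0.1,-0.8],[0,0,0],0]
    - [[0,0,-0.4],[0,0,0],0]
    - [[0,0,-0.2],[0,0,0],0]
    - [[0,0,0],[0,0,0],0]

```text
t: 15.2
eef_pos: [538.2, 192.6, 43.6]
tcp_rot: [3.141, 0.051, -3.018]
ft_force: [1.0, -3.8, 2.5]
opening: 0.138
grip_force: 30.0
```

move_arm:
  commands:
    - [[0,0,-0.2],[0,0,0],0]
    - [[0,0,-0.2],[0,0,0],0]
    - [[0,0,-0.2],[0,0,0],0]
    - [[0,0,0],[0,0,0],0]

```text
t: 15.6
eef_pos: [538.9, 192.8, 38.3]
tcp_rot: [3.141, 0.053, -3.018]
ft_force: [1.3, -5.8, 5.5]
opening: 0.143
grip_force: 30.0
```

move_arm:
  commands:
    - [[0,0,-0.2],[0,0,0],0]
    - [[0,0,-0.2],[0,0,0],0]
    - [[0,0,0],[0,0,0],0]

```text
t: 15.9
eef_pos: [538.6, 192.6, 33.5]
tcp_rot: [3.141, 0.052, -3.018]
ft_force: [2.5, -5.2, -3.1]
opening: 0.139
grip_force: 30.0
```

move_arm:
  commands:
    - [[0,-0.1,-0.1],[0,0,0],0]
    - [[0,0,-0.1],[0,0,0],0]
    - [[0,0,0],[0,0,0],0]

```text
t: 16.2
eef_pos: [538.2, 192.0, 31.5]
tcp_rot: [3.14, 0.051, -3.019]
ft_force: [1.8, -2.3, -2.9]
opening: 0.139
grip_force: 30.0
```

move_arm:
  commands:
    - [[0,0,-0.1],[0,0,0],0]
    - [[0,0,-0.1],[0,0,0],0]
    - [[0,0,0],[0,0,0],0]

```text
t: 16.5
eef_pos: [538.4, 192.0, 31.0]
tcp_rot: [3.14, 0.052, -3.018]
ft_force: [-3.7, -3.5, 14.4]
opening: 0.138
grip_force: 30.0
```

Seated on the hard stop. Press a touch more, then release and clear.

move_arm:
  commands:
    - [[0,0,-0.1],[0,0,0],0]
    - [[0,0,0],[0,0,0],0]
    - [[0,0,0.2],[0,0,0],0]
    - [[0,0,0],[0,0,0],0.35]
    - [[0,0,0],[0,0,0],0.35]
    - [[0,0,0],[0,0,0],0.35]
    - [[0,0,1],[0,0,0],0.35]
    - [[0,0,2],[0,0,0],0.35]
    - [[0,0,4],[0,0,0],0.35]
    - [[0,0,4],[0,0,0],0.35]

```text
t: 17.5
eef_pos: [537.7, 191.9, 142.1]
tcp_rot: [3.14, 0.05, -3.019]
ft_force: [0.8, 0.3, -0.8]
opening: 0.349
grip_force: 0.0
```

move_arm:
  commands:
    - [[0,-4,2],[0,0,0],0.35]
    - [[0,-4,0],[0,0,0],0.35]
    - [[0,-4,0],[0,0,0],0.35]
    - [[0,-4,0],[0,0,0],0.35]
    - [[0,-4,0],[0,0,0],0.35]
    - [[0,-4,0],[0,0,0],0.35]
    - [[0,-4,0],[0,0,0],0.35]
    - [[0,-4,0],[0,0,0],0.35]
    - [[0,0,0],[0,0,0],0.35]
    - [[0,0,0],[0,0,0],0.35]

```text
t: 18.5
eef_pos: [537.9, -128.6, 161.0]
tcp_rot: [3.14, 0.051, -3.02]
ft_force: [-0.1, -0.0, 0.2]
opening: 0.347
grip_force: 0.0
```

```bash
python3 - <<'E'
from h import *
t=read_camera("top");s=read_camera("scene")
a=cv2.resize(t[150:305,150:260],None,fx=3.6,fy=3.6,interpolation=cv2.INTER_CUBIC)
b=cv2.resize(s[130:285,255:365],None,fx=3.6,fy=3.6,interpolation=cv2.INTER_CUBIC)
cv2.imwrite("pics/c6.png",np.hstack([a,b]));print(state()["eef_pos"],state()["ft_force"])
E
```

```text
[ 538.02475008 -127.24407463  160.91835349] [ 0.10391479 -0.08449343 -0.4639265 ]
```

View pics/c6.png

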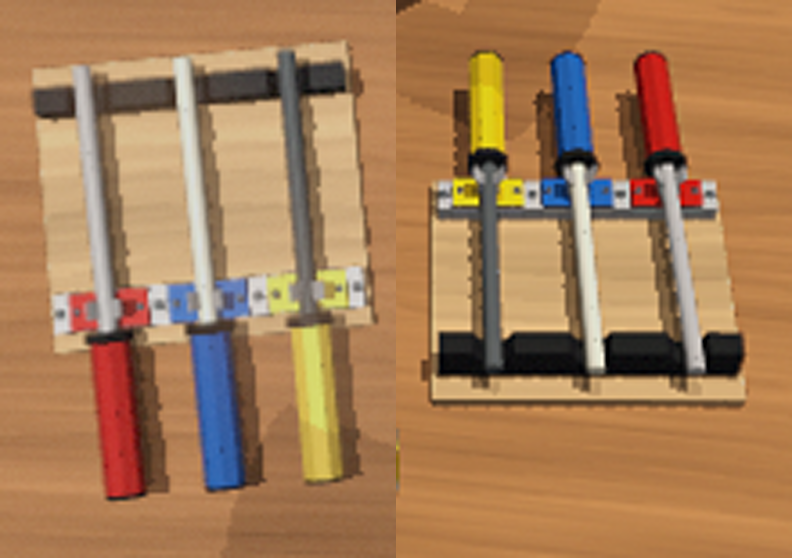

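All three rods lie parallel and evenly spaced: guards in top crop at (108,336), (208,328) and (308,320), all just on the handle side of their clips, with tips in the notches at (83,70), (182,62) and (288,54). The arm is clear of everything, so I'm handing in.

```bash
python3 -c "
from cell import env
print(env.job_done())"
```

```text
the job is handed in; nothing more can be done
None
```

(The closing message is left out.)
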